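# Wind the sample-board press down by one turn

## Task

Lower the press plate by exactly one turn: with the fingertips, push the upright handle of the hand wheel gently round clockwise, seen from above, through one full turn, so that it stands again where it started, then move clear of it. Only push the handle: do not grip it or pull it up, and leave the things lying about the press alone.

Things in the scene. Friction and masses are not known exactly. Their poses are not given: they have to be found in the camera images.
- press: Bolted-down bench press for sample boards: grey base 260 x 300 x 30 mm, two columns, grey cross-bar (290 mm long, its top at 145 mm) and, level on top, a dark steel hand wheel: rim 186 mm over all, three spokes, rim and spokes 161 to 177 mm above the table, hub 44 mm across, top at 191 mm. Origin: on the table, on the wheel's upright axis; x across the cross-bar, y along it, z up.
- wheel (a joint): Hand wheel's angle about its upright axis, rad; grows clockwise seen from above; a full turn is 6.283. Starts anywhere from -1.5 to 1.5 (note it), stops at -1.75 and 10, stays where left; 3 to 4 N of push at the handle turns it. The wheel keeps its height; the plate below sinks 8 mm a turn and does not reach the board.
- handle: The wheel's only handle: upright pale wooden grip, round, 22 mm across, 60 mm tall, over one spoke 70 mm from the wheel's axis. Origin: centre of its foot, 178 mm above the table (top at 238 mm); z up. Turns with the wheel. It is spring-loaded and slides up its pin if pulled with more than about 10 N, which must not happen.
- jar: Bystander, loose, standing or lying on the table: closed white-capped filler jar, 66 mm across, 95 mm tall. Origin: on its underside, z up. Leave it alone.
- sanding_block: Bystander, loose, standing or lying on the table: cork sanding block, 70 x 120 x 40 mm. Origin: on its underside, z up. Leave it alone.
- tape_roll: Bystander, loose, standing or lying on the table: roll of paper tape lying flat, 100 mm across, 30 mm tall. Origin: on its underside, z up. Leave it alone.
- filling_knife: Bystander, loose, standing or lying on the table: filling knife lying flat. Origin: on its underside, z up. Leave it alone.
- brush: Bystander, loose, standing or lying on the table: paint brush lying flat. Origin: on its underside, z up. Leave it alone.
- tin: Bystander, loose, standing or lying on the table: small closed tin, 80 mm across, 100 mm tall. Origin: on its underside, z up. Leave it alone.
- beaker: Bystander, loose, standing or lying on the table: open plastic mixing beaker, 84 mm across, 100 mm tall. Origin: on its underside, z up. Leave it alone.

How it is judged:
By the outcome, as a careful person would: the job done as asked, in the order asked, and still so for the second after the job is handed in, with the robot touching nothing.
It also fails if it takes over 58 s, if anything falls off the work surface, if the arm or the gripper's body presses on something with over 40 N, if the wrist force passes 120 N, or if a joint passes its speed limit or range.

## Robot

A 6-joint arm with a two-finger parallel gripper is mounted at the origin on the work surface. World frame = base frame: x ahead of the robot, y to its left, z up, the work surface at z = 0. Lengths are in m, angles in rad, forces in N, time in s.
With the tool pointing down it reaches from about 0.35 to 0.95 m from the base axis. Payload 17.4 kg.
Tool frame: the origin (TCP) lies midway between the tips of the shut fingers; the grasp point (between the pads) lies pinch_z behind it (pinch_z is the distance from the TCP to the grasp point, in m); z points along the fingers, y is the line along which they close (so a half turn about z gives the same grasp; the last joint's range is limited). The gripper opens to 93 mm and grips with 3 to 60 N. Pads are 15 mm wide; open, the fingers measure 128 mm over their backs; the gripper's body (75 mm by 188 mm) begins 65 mm behind the grasp point.
Start: joints at [1.096, 0.116, 1.442, -0, 1.584, -0.038], TCP at [0.286, 0.612, 0.186] pointing down, gripper open.
Joint ranges: [-2.83, 2.83], [-0.83, 2.19], [0.07, 2.5], [-1.14, 4.28], [0.01, 3], [-2.97, 2.97]. Speed limits (rad/s): [1.89, 1.89, 2.22, 3.14, 3.14, 3.14].

## Interface

Orientations are given as a rotation vector (axis times angle).
In Python, from cell import state, grab_frame, hand_in, search_frame, trace, place_of, pinch_z gives the robot as it stands. The module is installed in compiled form; this text tells all that it offers.
- The arm moves only by the tool apply_moves, never from a script. Its argument "deltas" is a list of rows, each an object with "linear": the shift along the tool's x, y, z each as a share of 25 mm, from -1 to 1, a list of three; "twist": the turn, a rotation vector about the tool's x, y, z each as a share of 8 degrees, from -1 to 1, a list of three; "gripper": the opening, from 0 (shut) to 1 (fully open). In form: [{"linear": [x, y, z], "twist": [rx, ry, rz], "gripper": gripper}, ...]. A call has 1 to 20 rows; each row shifts and turns the commanded pose from where the row before left it, along the tool's axes as they then stand; what a row does not reach is not made up. A row lasts 1/8 s, in which the tool goes at most 62.5 mm and 10.7 degrees, less where a joint would pass 70% of its speed; a pose out of reach is approached as far as the arm can. A call with a number of a shift or a turn outside -1 to 1 is refused whole. A call with a gripper value outside its range is refused whole. The fingers move at their own pace and stop on an object; the grip force is fixed at half the most. Time passes only in rows, so rows that do not move let the fingers close. It gives the time, the measured TCP pose, the force, the opening and the grip force at its end, in the units of the state.
- state(): the state, without advancing time (a new reading comes with each control period).
- grab_frame(name): name is "side" or "top" or "wrist"; returns a dict with "img" (384x512x3 uint8, red, green, blue), "vertical_fov" (degrees; the focal length in pixels is half the picture's height over the tangent of half this angle, whatever the lens; pixels are square), "cx", "cy" (the principal point, pixels), "k1" (the pictures are not rectified: a ray, as slopes to the right and down, at radius r is drawn at 1 + k1 r^2 times it, then the intrinsics apply), "R" (3x3) and "t" (3): a world point X has camera coordinates R X + t. Camera axes: x right, y down, z forward; pixel columns grow to the right and rows downward; lengths in m; the calibration is good to about 2 mm. A picture is of the moment at which its call begins. There is no depth.
- hand_in(): hands the job in; it is judged then, once.
Trained networks look in the newest picture that a camera, given by its name, has taken for a name from the list of things; names that differ only in an ending like _2 or _b are one class to them, and where a whole thing is asked for, a point or a joint stands for the part that bears it (a point fixed in the world has none). Each returns a list of dicts, best first, with "score" (0 to 1); they miss things now and then, are a little off and sometimes report something else, mostly with a low value. They report only what shows in the picture. A call takes as long as a camera call.
- search_frame(target, camera): "at" ([x, y, z] in m, in world coordinates, good to about 4 mm: the middle of the surface that is visible of it).
- trace(target, camera): "pixels" (384x512 bool, what is visible of it).
- place_of(target, camera): "at" ([x, y, z] in m, in world coordinates, good to about 4 mm: a listed point, or the origin of a listed thing).
The state is a dict: "time": time; "joints": joint angles; "joint_vel": joint speeds; "tau": joint torques, N m; "tcp_pos": TCP position; "tool_rot": TCP orientation; "force": force on the tool from outside, world axes, zero at the start; "ft_torque": the same for the moment, N m; "width": finger opening in m; "finger_force": force on a finger pad.
Only numpy, scipy, OpenCV 4.12 (cv2) and the standard library are available. Lean on these libraries where they do the work, as an engineer would, in place of code of your own. Each camera call takes 0.05 s, during which the arm holds its last target. There are 200 camera calls.

## Working session

There is one attempt and no reset: what is moved stays moved. The work goes in short steps, Python scripts to look and compute and a tool call to move; the robot and the scene stay as the last step left them, time stands still between calls to the robot, and variables do not carry over. Pictures are saved under pics/ and viewed, at most 10 in all, crops included, and the job is handed in when it is done.

Besides the shell and the picture viewer there is one more tool, called after ">>>" in YAML: its name, and indented under it one key for each argument. apply_moves: Moves the arm, as the interface text tells. Shift numbers are shares of 25 mm and turn numbers shares of 8 degrees, none past 1 either way. Its arguments: {"type":"object","properties":{"deltas":{"type":"array"}},"required":["deltas"]}

```bash
mkdir -p pics
python3 - <<'E'
from cell import *
import cv2,numpy as np
s=state();print(s['time'],s['tcp_pos'],s['tool_rot'],s['width'],s['force'],pinch_z)
ims=[]
for c in('top','side'):
    f=grab_frame(c);cv2.imwrite(f'pics/{c}0.png',f['img'][:,:,::-1])
    for n in('press','handle','wheel','jar','tin','beaker','tape_roll','sanding_block'):
        r=place_of(n,c);print(c,n,[(np.round(d['at'],3),round(d['score'],2)) for d in r[:2]])
    r=search_frame('handle',c);print([(np.round(d['at'],3),round(d['score'],2)) for d in r[:2]])
E
```

```text
0.0 [0.285456   0.61138435 0.18522503] [-6.80617277e-01 -3.06670580e+00  1.75360821e-03] 0.09287005817698586 [ 0.56669766  0.05092173 -0.3368024 ] 0.0188
top press [(array([0.601, 0.036, 0.   ]), 0.96)]
top handle [(array([ 0.645, -0.015,  0.172]), 0.55)]Traceback (most recent call last):
  File "<stdin>", line 8, in <module>
ValueError: it knows: beaker, brush, filling_knife, handle, jar, press, sanding_block, tape_roll, tin
```

Run:
```python
from cell import *
import cv2,numpy as np
for c in('top','side'):
    f=grab_frame(c);cv2.imwrite(f'pics/{c}0.png',f['img'][:,:,::-1])
    for n in('press','handle','jar','tin','beaker'):
        r=place_of(n,c);print(c,n,[(np.round(d['at'],3),round(d['score'],2)) for d in r[:2]])
    r=search_frame('handle',c);print([(np.round(d['at'],3),round(d['score'],2)) for d in r[:2]])
print(state()['time'])
```

```text
top press [(array([ 0.598,  0.037, -0.001]), 0.94)]
top handle [(array([ 0.645, -0.014,  0.174]), 0.39)]
top jar [(array([ 0.556,  0.255, -0.001]), 0.59)]
top tin [(array([0.427, 0.503, 0.003]), 0.68)]
top beaker [(array([ 0.462, -0.541,  0.003]), 0.97)]
[]
side press [(array([0.598, 0.034, 0.004]), 0.78)]
side handle [(array([ 0.64 , -0.021,  0.179]), 0.57), (array([ 0.561,  0.254, -0.001]), 0.31)]
side jar [(array([ 0.56 ,  0.254, -0.005]), 0.79)]
side tin [(array([ 0.423,  0.505, -0.002]), 0.97)]
side beaker [(array([ 0.459, -0.542,  0.002]), 0.61)]
[]
0.85
```

View pics/top0.png

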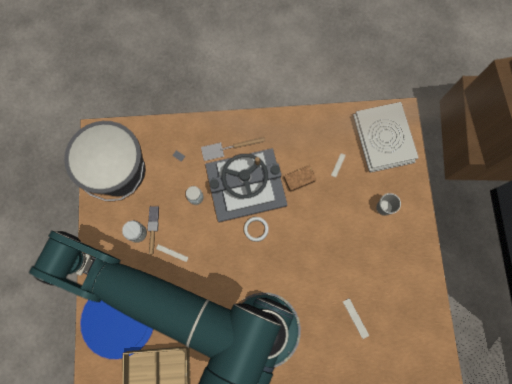

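View pics/side0.png

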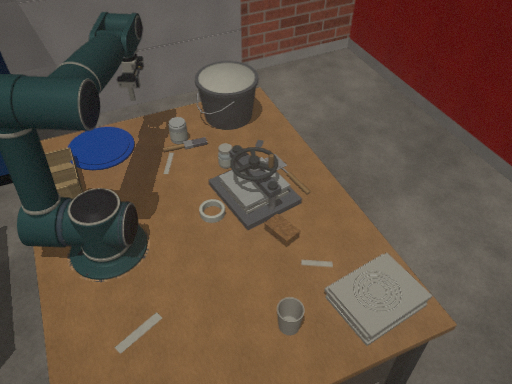

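The top picture shows the wheel at about (244,176), with a tan spot for the handle near (257,157). The side picture shows the wheel at about (258,168) with no clutter above it. Both views put the axis at about (0.600, 0.036) and the handle at about (0.643, -0.018), so r = 69 mm, which fits. I'll raise the tool, shut the fingers, turn and travel.

>>> apply_moves:
  deltas:
    - {"linear": [0,0,-0.85],"twist": [0,0,-1],"gripper": 0}
    - {"linear": [0,0,-0.85],"twist": [0,0,-1],"gripper": 0}
    - {"linear": [0,0,-0.85],"twist": [0,0,-1],"gripper": 0}
    - {"linear": [0,0,-0.85],"twist": [0,0,-1],"gripper": 0}
    - {"linear": [0,0,-0.85],"twist": [0,0,-1],"gripper": 0}
    - {"linear": [0,0,-0.85],"twist": [0,0,-1],"gripper": 0}
    - {"linear": [0,0,-0.85],"twist": [0,0,-1],"gripper": 0}
    - {"linear": [0,0,-0.85],"twist": [0,0,-1],"gripper": 0}
    - {"linear": [0.11,-1,0],"twist": [0,0,0],"gripper": 0}
    - {"linear": [0.11,-1,0],"twist": [0,0,0],"gripper": 0}
    - {"linear": [0.11,-1,0],"twist": [0,0,0],"gripper": 0}
    - {"linear": [0.11,-1,0],"twist": [0,0,0],"gripper": 0}
    - {"linear": [0.11,-1,0],"twist": [0,0,0],"gripper": 0}
    - {"linear": [0.11,-1,0],"twist": [0,0,0],"gripper": 0}
    - {"linear": [0.11,-1,0],"twist": [0,0,0],"gripper": 0}
    - {"linear": [0.11,-1,0],"twist": [0,0,0],"gripper": 0}
    - {"linear": [0.11,-1,0],"twist": [0,0,0],"gripper": 0}
    - {"linear": [0.11,-1,0],"twist": [0,0,0],"gripper": 0}
    - {"linear": [0.11,-1,0],"twist": [0,0,0],"gripper": 0}
    - {"linear": [0.11,-1,0],"twist": [0,0,0],"gripper": 0}

```text
time: 3.35
tcp_pos: [0.4492, 0.3558, 0.3558]
tool_rot: [-1.046, 2.962, -0.0]
force: [-0.1, 0.7, -0.2]
width: 0.0008
finger_force: 0.0
```

>>> apply_moves:
  deltas:
    - {"linear": [0.11,-1,0],"twist": [0,0,0],"gripper": 0}
    - {"linear": [0.11,-1,0],"twist": [0,0,0],"gripper": 0}
    - {"linear": [0.11,-1,0],"twist": [0,0,0],"gripper": 0}
    - {"linear": [0.11,-1,0],"twist": [0,0,0],"gripper": 0}
    - {"linear": [0.11,-1,0],"twist": [0,0,0],"gripper": 0}
    - {"linear": [0.11,-1,0],"twist": [0,0,0],"gripper": 0}
    - {"linear": [0.11,-1,0],"twist": [0,0,0],"gripper": 0}
    - {"linear": [0.11,-1,0],"twist": [0,0,0],"gripper": 0}
    - {"linear": [0.11,-1,0],"twist": [0,0,0],"gripper": 0}
    - {"linear": [0.11,-1,0],"twist": [0,0,0],"gripper": 0}
    - {"linear": [0.11,-1,0],"twist": [0,0,0],"gripper": 0}
    - {"linear": [0,0,0],"twist": [0,0,0],"gripper": 0}
    - {"linear": [0,0,0],"twist": [0,0,0],"gripper": 0}

```text
time: 4.97
tcp_pos: [0.5977, 0.1245, 0.3559]
tool_rot: [1.047, -2.962, -0.0]
force: [-0.1, 0.1, -0.1]
width: 0.0006
finger_force: 0.0
```

```bash
cat > h.py <<'E'
from cell import *
import cv2,numpy as np
from scipy.spatial.transform import Rotation as Ro
def rep():
    s=state();M=Ro.from_rotvec(s['tool_rot']).as_matrix()
    print('t',round(s['time'],2),'tcp',np.round(s['tcp_pos'],4),'yawx',round(np.degrees(np.arctan2(M[1,0],M[0,0])),1),'zax',M[:,2].round(3),'j6',round(np.degrees(s['joints'][5]),1),'F',np.round(s['force'],1),'w',round(s['width'],4))
    return s,M
def proj(f,X):
    p=f['R']@np.array(X)+f['t'];q=p[:2]/p[2];q=q*(1+f['k1']*(q@q));fl=192/np.tan(np.radians(f['vertical_fov']/2))
    return q*fl+[f['cx'],f['cy']]
E
python3 - <<'E'
from h import *
rep()
for c in('wrist','top'):
    f=grab_frame(c);im=f['img'][:,:,::-1].copy()
    cv2.imwrite(f'pics/{c}1raw.png',im)
    for n in('press','handle'):
        r=place_of(n,c);print(c,n,[(np.round(d['at'],4),round(d['score'],2)) for d in r[:2]])
    for X in([.6,.036,.191],[.643,-.018,.178],[.643,-.018,.238]): cv2.circle(im,tuple(int(v) for v in np.clip(proj(f,X),-999,999)),2,(0,0,255),-1)
    cv2.imwrite(f'pics/{c}1.png',im)
E
```

```text
t 4.97 tcp [0.5977 0.1245 0.3559] yawx -141.1 zax [-0.  0. -1.] j6 -119.6 F [-0.1  0.1 -0.1] w 0.0006
wrist press []
wrist handle []
top press [(array([ 6.004e-01,  3.700e-02, -4.000e-04]), 0.69)]
top handle [(array([0.4253, 0.5007, 0.0037]), 0.62), (array([ 0.643 , -0.0151,  0.1744]), 0.39)]
```

View pics/wrist1.png

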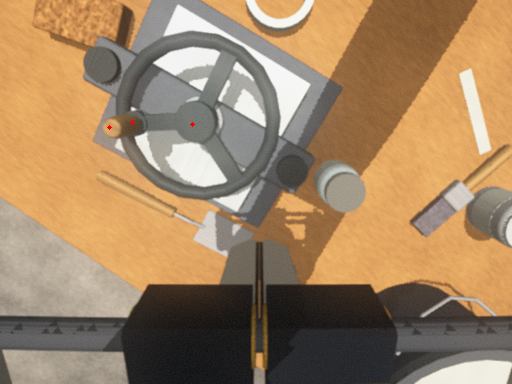

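The wrist view shows the hub at about (197,122), the handle top at about (113,127), and the handle lying over the left spoke. My estimates project about 4 px to the left, so I'll back-project to refine them.

Run:
```python
from h import *
from scipy.optimize import fsolve
f=grab_frame('wrist');im=f['img'];rep()
hsv=cv2.cvtColor(im,cv2.COLOR_RGB2HSV)
bp=lambda uv,z:fsolve(lambda q:proj(f,[q[0],q[1],z])-uv,[.6,.03])
print('hub',bp([197,122],.191),'htop',bp([113,127],.238), 'rim fit')
cv2.imwrite('pics/crop1.png',cv2.resize(im[20:210,60:300,::-1],None,fx=3,fy=3,interpolation=cv2.INTER_CUBIC))
np.savez('w1.npz',**{k:f[k] for k in('R','t','k1','cx','cy','vertical_fov')},img=im)
```

```text
t 5.33 tcp [0.5979 0.1251 0.3561] yawx -141.0 zax [ 0.  0. -1.] j6 -119.6 F [-0.6 -1.  -0.2] w 0.0003
hub [0.59558932 0.0390663 ] htop [ 0.64063789 -0.01508071] rim fit
```

View pics/crop1.png

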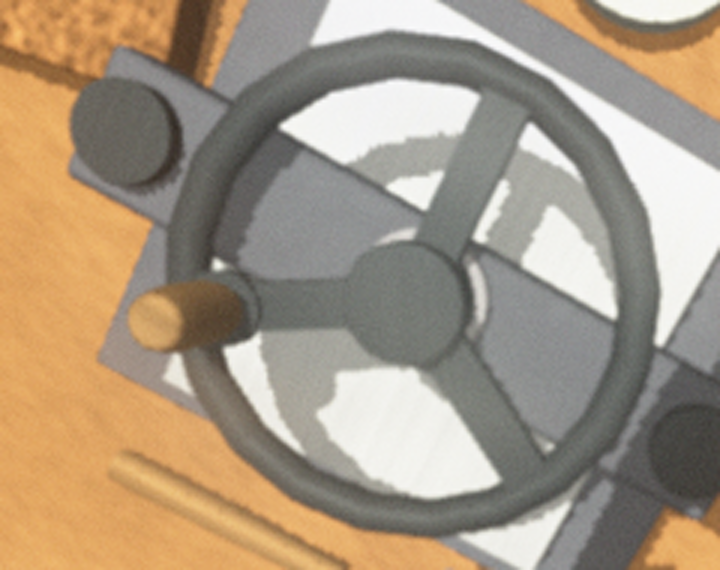

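>>> apply_moves:
  deltas:
    - {"linear": [0.1,-0.915,0],"twist": [0,0,0],"gripper": 0}
    - {"linear": [0.1,-0.915,0],"twist": [0,0,0],"gripper": 0}
    - {"linear": [0.1,-0.915,0],"twist": [0,0,0],"gripper": 0}
    - {"linear": [0.1,-0.915,0],"twist": [0,0,0],"gripper": 0}
    - {"linear": [0.1,-0.915,0],"twist": [0,0,0],"gripper": 0}
    - {"linear": [0.1,-0.915,0],"twist": [0,0,0],"gripper": 0}
    - {"linear": [0,0,0.8],"twist": [0,0,0],"gripper": 0}
    - {"linear": [0,0,0.8],"twist": [0,0,0],"gripper": 0}
    - {"linear": [0,0,0.8],"twist": [0,0,0],"gripper": 0}
    - {"linear": [0,0,0.8],"twist": [0,0,0],"gripper": 0}
    - {"linear": [0,0,0.6],"twist": [0,0,0],"gripper": 0}
    - {"linear": [0,0,0],"twist": [0,0,0],"gripper": 0}

```text
time: 6.82
tcp_pos: [0.6723, 0.0088, 0.2596]
tool_rot: [1.048, -2.96, -0.001]
force: [0.4, -0.1, 0.5]
width: 0.0007
finger_force: 0.0
```

Run:
```python
from h import *
rep()
f=grab_frame('wrist');cv2.imwrite('pics/w2.png',f['img'][:,:,::-1])
```

```text
t 6.83 tcp [0.6723 0.0088 0.2596] yawx -141.0 zax [-0.002  0.    -1.   ] j6 -130.4 F [ 0.4 -0.1  0.5] w 0.0007
```

View pics/w2.png

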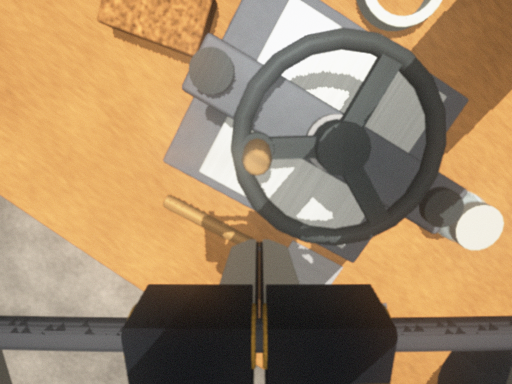

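The handle top at (257,156) is straight ahead of the fingers, which are at column 259. I'll go down and approach to contact.

>>> apply_moves:
  deltas:
    - {"linear": [0,0,0.8],"twist": [0,0,0],"gripper": 0}
    - {"linear": [0,0,0.8],"twist": [0,0,0],"gripper": 0}
    - {"linear": [0,0,0.8],"twist": [0,0,0],"gripper": 0}
    - {"linear": [0.2,0,0],"twist": [0,0,0],"gripper": 0}
    - {"linear": [0.2,0,0],"twist": [0,0,0],"gripper": 0}
    - {"linear": [0.2,0,0],"twist": [0,0,0],"gripper": 0}
    - {"linear": [0,0,0],"twist": [0,0,0],"gripper": 0}
    - {"linear": [0,0,0],"twist": [0,0,0],"gripper": 0}

```text
time: 7.88
tcp_pos: [0.6611, -0.0008, 0.2013]
tool_rot: [-1.048, 2.961, -0.0]
force: [-0.0, -0.6, 0.3]
width: 0.0004
finger_force: 0.0
```

>>> apply_moves:
  deltas:
    - {"linear": [0.1,0,0],"twist": [0,0,0],"gripper": 0}
    - {"linear": [0,0,0],"twist": [0,0,0],"gripper": 0}

```text
time: 8.12
tcp_pos: [0.6591, -0.0024, 0.201]
tool_rot: [-1.048, 2.962, -0.0]
force: [-0.2, 0.5, 0.6]
width: 0.0012
finger_force: 0.0
```

>>> apply_moves:
  deltas:
    - {"linear": [0.1,0,0],"twist": [0,0,0],"gripper": 0}
    - {"linear": [0,0,0],"twist": [0,0,0],"gripper": 0}

```text
time: 8.38
tcp_pos: [0.657, -0.004, 0.201]
tool_rot: [1.048, -2.962, 0.0]
force: [0.6, -0.3, 0.3]
width: 0.0001
finger_force: 0.0
```

>>> apply_moves:
  deltas:
    - {"linear": [0.08,0,0],"twist": [0,0,0],"gripper": 0}
    - {"linear": [0,0,0],"twist": [0,0,0],"gripper": 0}

```text
time: 8.62
tcp_pos: [0.6555, -0.0052, 0.201]
tool_rot: [-1.048, 2.962, -0.0]
force: [0.1, 0.1, 0.3]
width: 0.0003
finger_force: 0.0
```

>>> apply_moves:
  deltas:
    - {"linear": [0.08,0,0],"twist": [0,0,0],"gripper": 0}
    - {"linear": [0,0,0],"twist": [0,0,0],"gripper": 0}

```text
time: 8.88
tcp_pos: [0.6541, -0.0064, 0.201]
tool_rot: [-1.048, 2.961, 0.0]
force: [1.6, 1.3, 0.4]
width: 0.0003
finger_force: 1.0
```

>>> apply_moves:
  deltas:
    - {"linear": [0.08,0,0],"twist": [0,0,0],"gripper": 0}
    - {"linear": [0,0,0],"twist": [0,0,0],"gripper": 0}

```text
time: 9.12
tcp_pos: [0.6525, -0.0078, 0.201]
tool_rot: [-1.048, 2.961, -0.0]
force: [3.1, 0.8, -0.2]
width: 0.0002
finger_force: 1.2
```

Contact came at about TCP (0.6545, -0.006). I'll push along the arc at 4° per row, turning the tool with the wheel.

>>> apply_moves:
  deltas:
    - {"linear": [0.195,-0.032,0],"twist": [0,0,0.5],"gripper": 0}
    - {"linear": [0.195,-0.032,0],"twist": [0,0,0.5],"gripper": 0}
    - {"linear": [0.195,-0.032,0],"twist": [0,0,0.5],"gripper": 0}
    - {"linear": [0.195,-0.032,0],"twist": [0,0,0.5],"gripper": 0}
    - {"linear": [0.195,-0.032,0],"twist": [0,0,0.5],"gripper": 0}
    - {"linear": [0.195,-0.032,0],"twist": [0,0,0.5],"gripper": 0}
    - {"linear": [0.195,-0.032,0],"twist": [0,0,0.5],"gripper": 0}
    - {"linear": [0.195,-0.032,0],"twist": [0,0,0.5],"gripper": 0}
    - {"linear": [0.195,-0.032,0],"twist": [0,0,0.5],"gripper": 0}
    - {"linear": [0.195,-0.032,0],"twist": [0,0,0.5],"gripper": 0}

```text
time: 10.38
tcp_pos: [0.6107, -0.0326, 0.2011]
tool_rot: [0.032, 3.141, -0.001]
force: [3.5, -2.1, -0.2]
width: 0.0001
finger_force: 1.7
```

```bash
cat >> h.py <<'E'
def wh():
    s,M=rep();c=np.array([.598,.0375]);p=s['tcp_pos'][:2];d=c-p
    print('c in tool',d@M[:2,0],d@M[:2,1],'r',np.hypot(*d))
    for cam in('top','side'):
        grab_frame(cam)
        for d in place_of('handle',cam)[:2]:
            a=np.array(d['at']);print(cam,a.round(4),round(d['score'],2),'ang',np.degrees(np.arctan2(*(a[:2]-c)[::-1])).round(1))
E
python3 -c "
from h import *
wh()"
```

```text
t 10.38 tcp [ 0.6107 -0.0326  0.2011] yawx 178.8 zax [ 0.001 -0.001 -1.   ] j6 -94.2 F [ 3.5 -2.1 -0.2] w 0.0001
c in tool 0.014125832750327647 0.06986530444147629 r 0.07127906131868973
top [ 0.5935 -0.0306  0.1727] 0.6 ang -93.8
side [ 0.5922 -0.0336  0.1768] 0.48 ang -94.7
side [ 0.4299  0.4362 -0.001 ] 0.36 ang 112.9
```

>>> apply_moves:
  deltas:
    - {"linear": [0.195,-0.032,0],"twist": [0,0,0.5],"gripper": 0}
    - {"linear": [0.195,-0.032,0],"twist": [0,0,0.5],"gripper": 0}
    - {"linear": [0.195,-0.032,0],"twist": [0,0,0.5],"gripper": 0}
    - {"linear": [0.195,-0.032,0],"twist": [0,0,0.5],"gripper": 0}
    - {"linear": [0.195,-0.032,0],"twist": [0,0,0.5],"gripper": 0}
    - {"linear": [0.195,-0.032,0],"twist": [0,0,0.5],"gripper": 0}
    - {"linear": [0.195,-0.032,0],"twist": [0,0,0.5],"gripper": 0}
    - {"linear": [0.195,-0.032,0],"twist": [0,0,0.5],"gripper": 0}
    - {"linear": [0.195,-0.032,0],"twist": [0,0,0.5],"gripper": 0}
    - {"linear": [0.195,-0.032,0],"twist": [0,0,0.5],"gripper": 0}
    - {"linear": [0.195,-0.032,0],"twist": [0,0,0.5],"gripper": 0}
    - {"linear": [0.195,-0.032,0],"twist": [0,0,0.5],"gripper": 0}
    - {"linear": [0.195,-0.032,0],"twist": [0,0,0.5],"gripper": 0}
    - {"linear": [0.195,-0.032,0],"twist": [0,0,0.5],"gripper": 0}
    - {"linear": [0.195,-0.032,0],"twist": [0,0,0.5],"gripper": 0}
    - {"linear": [0.195,-0.032,0],"twist": [0,0,0.5],"gripper": 0}
    - {"linear": [0.195,-0.032,0],"twist": [0,0,0.5],"gripper": 0}
    - {"linear": [0.195,-0.032,0],"twist": [0,0,0.5],"gripper": 0}
    - {"linear": [0.195,-0.032,0],"twist": [0,0,0.5],"gripper": 0}
    - {"linear": [0.195,-0.032,0],"twist": [0,0,0.5],"gripper": 0}

```text
time: 13.08
tcp_pos: [0.5317, 0.0129, 0.201]
tool_rot: [2.042, 2.387, -0.001]
force: [0.6, -2.8, 0.4]
width: 0.0006
finger_force: 1.6
```

```bash
python3 -c "
from h import *
wh()"
```

```text
t 13.07 tcp [0.5317 0.0129 0.201 ] yawx 98.9 zax [-0.    -0.001 -1.   ] j6 -10.3 F [ 0.6 -2.8  0.4] w 0.0006
c in tool 0.014051828974929629 0.06932835230770647 r 0.07073807167887199
side [0.7763 0.0783 0.0013] 0.57 ang 12.9
```

>>> apply_moves:
  deltas:
    - {"linear": [0.195,-0.032,0],"twist": [0,0,0.5],"gripper": 0}
    - {"linear": [0.195,-0.032,0],"twist": [0,0,0.5],"gripper": 0}
    - {"linear": [0.195,-0.032,0],"twist": [0,0,0.5],"gripper": 0}
    - {"linear": [0.195,-0.032,0],"twist": [0,0,0.5],"gripper": 0}
    - {"linear": [0.195,-0.032,0],"twist": [0,0,0.5],"gripper": 0}
    - {"linear": [0.195,-0.032,0],"twist": [0,0,0.5],"gripper": 0}
    - {"linear": [0.195,-0.032,0],"twist": [0,0,0.5],"gripper": 0}
    - {"linear": [0.195,-0.032,0],"twist": [0,0,0.5],"gripper": 0}
    - {"linear": [0.195,-0.032,0],"twist": [0,0,0.5],"gripper": 0}
    - {"linear": [0.195,-0.032,0],"twist": [0,0,0.5],"gripper": 0}
    - {"linear": [0.195,-0.032,0],"twist": [0,0,0.5],"gripper": 0}
    - {"linear": [0.195,-0.032,0],"twist": [0,0,0.5],"gripper": 0}
    - {"linear": [0.195,-0.032,0],"twist": [0,0,0.5],"gripper": 0}
    - {"linear": [0.195,-0.032,0],"twist": [0,0,0.5],"gripper": 0}
    - {"linear": [0.195,-0.032,0],"twist": [0,0,0.5],"gripper": 0}
    - {"linear": [0.195,-0.032,0],"twist": [0,0,0.5],"gripper": 0}
    - {"linear": [0.195,-0.032,0],"twist": [0,0,0.5],"gripper": 0}
    - {"linear": [0.195,-0.032,0],"twist": [0,0,0.5],"gripper": 0}
    - {"linear": [0.195,-0.032,0],"twist": [0,0,0.5],"gripper": 0}
    - {"linear": [0.195,-0.032,0],"twist": [0,0,0.5],"gripper": 0}

```text
time: 15.78
tcp_pos: [0.5623, 0.0982, 0.2008]
tool_rot: [3.098, 0.517, -0.002]
force: [-0.9, -4.6, 1.4]
width: 0.0002
finger_force: 1.8
```

```bash
python3 -c "
from h import *
wh()"
```

```text
t 15.78 tcp [0.5623 0.0982 0.2008] yawx 18.9 zax [-0.001 -0.001 -1.   ] j6 78.4 F [-0.9 -4.6  1.4] w 0.0002
c in tool 0.01408507291709166 0.069010792510151 r 0.07043350712216648
side [0.5768 0.1037 0.1796] 0.56 ang 107.8
```

>>> apply_moves:
  deltas:
    - {"linear": [0.195,-0.032,0],"twist": [0,0,0.5],"gripper": 0}
    - {"linear": [0.195,-0.032,0],"twist": [0,0,0.5],"gripper": 0}
    - {"linear": [0.195,-0.032,0],"twist": [0,0,0.5],"gripper": 0}
    - {"linear": [0.195,-0.032,0],"twist": [0,0,0.5],"gripper": 0}
    - {"linear": [0.195,-0.032,0],"twist": [0,0,0.5],"gripper": 0}
    - {"linear": [0.195,-0.032,0],"twist": [0,0,0.5],"gripper": 0}
    - {"linear": [0.195,-0.032,0],"twist": [0,0,0.5],"gripper": 0}
    - {"linear": [0.195,-0.032,0],"twist": [0,0,0.5],"gripper": 0}
    - {"linear": [0.195,-0.032,0],"twist": [0,0,0.5],"gripper": 0}
    - {"linear": [0.195,-0.032,0],"twist": [0,0,0.5],"gripper": 0}
    - {"linear": [0.195,-0.032,0],"twist": [0,0,0.5],"gripper": 0}
    - {"linear": [0.195,-0.032,0],"twist": [0,0,0.5],"gripper": 0}
    - {"linear": [0.195,-0.032,0],"twist": [0,0,0.5],"gripper": 0}
    - {"linear": [0.195,-0.032,0],"twist": [0,0,0.5],"gripper": 0}
    - {"linear": [0.195,-0.032,0],"twist": [0,0,0.5],"gripper": 0}
    - {"linear": [0.195,-0.032,0],"twist": [0,0,0.5],"gripper": 0}
    - {"linear": [0.195,-0.032,0],"twist": [0,0,0.5],"gripper": 0}
    - {"linear": [0.195,-0.032,0],"twist": [0,0,0.5],"gripper": 0}

```text
time: 18.23
tcp_pos: [0.6447, 0.0904, 0.2008]
tool_rot: [2.811, -1.402, -0.002]
force: [-4.7, -0.4, -0.1]
width: 0.0004
finger_force: 1.8
```

```bash
python3 -c "
from h import *
wh()"
```

```text
t 18.23 tcp [0.6447 0.0904 0.2008] yawx -53.0 zax [-0.001  0.    -1.   ] j6 148.7 F [-4.7 -0.4 -0.1] w 0.0004
c in tool 0.014209310147669102 0.069114886649146 r 0.07056042501781497
side [0.6523 0.0733 0.1764] 0.66 ang 33.4
```

>>> apply_moves:
  deltas:
    - {"linear": [-0.4,0,0],"twist": [0,0,0],"gripper": 0}
    - {"linear": [-0.4,0,0],"twist": [0,0,0],"gripper": 0}
    - {"linear": [-0.4,0,0],"twist": [0,0,0],"gripper": 0}
    - {"linear": [0,0,0],"twist": [0,0,-1],"gripper": 0}
    - {"linear": [0,0,0],"twist": [0,0,-1],"gripper": 0}
    - {"linear": [0,0,0],"twist": [0,0,-1],"gripper": 0}
    - {"linear": [0,0,0],"twist": [0,0,-1],"gripper": 0}
    - {"linear": [0,0,0],"twist": [0,0,-1],"gripper": 0}
    - {"linear": [0,0,0],"twist": [0,0,-1],"gripper": 0}
    - {"linear": [0,0,0],"twist": [0,0,-1],"gripper": 0}
    - {"linear": [0,0,0],"twist": [0,0,-1],"gripper": 0}
    - {"linear": [0,0,0],"twist": [0,0,-1],"gripper": 0}
    - {"linear": [0,0,0],"twist": [0,0,-1],"gripper": 0}
    - {"linear": [0,0,0],"twist": [0,0,-1],"gripper": 0}

```text
time: 20.18
tcp_pos: [0.6268, 0.1149, 0.2011]
tool_rot: [2.994, 0.952, 0.0]
force: [0.6, -0.1, -1.0]
width: 0.0001
finger_force: 0.0
```

>>> apply_moves:
  deltas:
    - {"linear": [0,0,0],"twist": [0,0,-1],"gripper": 0}
    - {"linear": [0,0,0],"twist": [0,0,-1],"gripper": 0}
    - {"linear": [0,0,0],"twist": [0,0,-1],"gripper": 0}
    - {"linear": [0,0,0],"twist": [0,0,-1],"gripper": 0}
    - {"linear": [0,0,0],"twist": [0,0,-1],"gripper": 0}
    - {"linear": [0,0,0],"twist": [0,0,-1],"gripper": 0}
    - {"linear": [0,0,0],"twist": [0,0,-1],"gripper": 0}
    - {"linear": [0,0,0],"twist": [0,0,-1],"gripper": 0}
    - {"linear": [0,0,0],"twist": [0,0,-1],"gripper": 0}
    - {"linear": [0,0,0],"twist": [0,0,-1],"gripper": 0}
    - {"linear": [0,0,0],"twist": [0,0,-1],"gripper": 0}
    - {"linear": [0,0,0],"twist": [0,0,-0.5],"gripper": 0}
    - {"linear": [-0.4,0,0],"twist": [0,0,0],"gripper": 0}
    - {"linear": [-0.4,0,0],"twist": [0,0,0],"gripper": 0}
    - {"linear": [-0.3,0,0],"twist": [0,0,0],"gripper": 0}
    - {"linear": [0,0,0],"twist": [0,0,0],"gripper": 0}

```text
time: 22.18
tcp_pos: [0.6439, 0.0918, 0.2007]
tool_rot: [-1.404, -2.81, 0.0]
force: [0.6, -0.5, 0.0]
width: 0.0005
finger_force: 0.0
```

```bash
python3 -c "
from h import *
wh()"
```

```text
t 22.18 tcp [0.6439 0.0918 0.2007] yawx 126.9 zax [-0.  0. -1.] j6 -31.0 F [ 0.6 -0.5  0. ] w 0.0005
c in tool -0.015830653796798128 -0.06932157730142327 r 0.0711061945206881
side [0.6524 0.0737 0.1785] 0.64 ang 33.6
```

>>> apply_moves:
  deltas:
    - {"linear": [-0.06,0,0],"twist": [0,0,0],"gripper": 0}
    - {"linear": [-0.195,0.032,0],"twist": [0,0,0.5],"gripper": 0}
    - {"linear": [-0.195,0.032,0],"twist": [0,0,0.5],"gripper": 0}
    - {"linear": [-0.195,0.032,0],"twist": [0,0,0.5],"gripper": 0}
    - {"linear": [-0.195,0.032,0],"twist": [0,0,0.5],"gripper": 0}
    - {"linear": [-0.195,0.032,0],"twist": [0,0,0.5],"gripper": 0}
    - {"linear": [-0.195,0.032,0],"twist": [0,0,0.5],"gripper": 0}
    - {"linear": [-0.195,0.032,0],"twist": [0,0,0.5],"gripper": 0}
    - {"linear": [-0.195,0.032,0],"twist": [0,0,0.5],"gripper": 0}
    - {"linear": [-0.195,0.032,0],"twist": [0,0,0.5],"gripper": 0}
    - {"linear": [-0.195,0.032,0],"twist": [0,0,0.5],"gripper": 0}
    - {"linear": [-0.195,0.032,0],"twist": [0,0,0.5],"gripper": 0}
    - {"linear": [-0.195,0.032,0],"twist": [0,0,0.5],"gripper": 0}
    - {"linear": [-0.195,0.032,0],"twist": [0,0,0.5],"gripper": 0}
    - {"linear": [-0.195,0.032,0],"twist": [0,0,0.5],"gripper": 0}
    - {"linear": [-0.195,0.032,0],"twist": [0,0,0.5],"gripper": 0}
    - {"linear": [-0.195,0.032,0],"twist": [0,0,0.5],"gripper": 0}
    - {"linear": [-0.195,0.032,0],"twist": [0,0,0.5],"gripper": 0}
    - {"linear": [-0.195,0.032,0],"twist": [0,0,0.5],"gripper": 0}

```text
time: 24.75
tcp_pos: [0.6629, 0.0099, 0.2013]
tool_rot: [2.788, 1.447, 0.003]
force: [6.2, 1.3, -0.2]
width: 0.0005
finger_force: 2.1
```

```bash
python3 -c "
from h import *
wh()"
```

```text
t 24.75 tcp [0.6629 0.0099 0.2013] yawx 54.9 zax [ 0.002  0.    -1.   ] j6 33.8 F [ 6.2  1.3 -0.2] w 0.0005
c in tool -0.014802314105714445 -0.06889242444480953 r 0.07046479994875178
side [0.5951 0.0331 0.0018] 0.54 ang -123.4
side [ 0.6485 -0.0049  0.176 ] 0.47 ang -40.0
```

Tracking well, with about 14° left. I'll push 12° more, back off, return to the first viewing pose and compare the pictures.

>>> apply_moves:
  deltas:
    - {"linear": [-0.195,0.032,0],"twist": [0,0,0.5],"gripper": 0}
    - {"linear": [-0.195,0.032,0],"twist": [0,0,0.5],"gripper": 0}
    - {"linear": [-0.195,0.032,0],"twist": [0,0,0.5],"gripper": 0}
    - {"linear": [0,0,0],"twist": [0,0,0],"gripper": 0}
    - {"linear": [0.5,0,0],"twist": [0,0,0],"gripper": 0}
    - {"linear": [0.5,0,0],"twist": [0,0,0],"gripper": 0}
    - {"linear": [0,0,-1],"twist": [0,0,-1],"gripper": 0}
    - {"linear": [0,0,-1],"twist": [0,0,-1],"gripper": 0}
    - {"linear": [0,0,-1],"twist": [0,0,-1],"gripper": 0}
    - {"linear": [0,0,-1],"twist": [0,0,-1],"gripper": 0}
    - {"linear": [0,0,-1],"twist": [0,0,-1],"gripper": 0}
    - {"linear": [0,0,-1],"twist": [0,0,-1],"gripper": 0}
    - {"linear": [0,0,-0.2],"twist": [0,0,-1],"gripper": 0}
    - {"linear": [0,0,0],"twist": [0,0,-1],"gripper": 0}
    - {"linear": [0,0,0],"twist": [0,0,-1],"gripper": 0}

```text
time: 26.82
tcp_pos: [0.6738, 0.0149, 0.3557]
tool_rot: [-1.68, -2.654, 0.0]
force: [0.5, -0.5, 0.1]
width: 0.0001
finger_force: 0.0
```

>>> apply_moves:
  deltas:
    - {"linear": [0,0,0],"twist": [0,0,-1],"gripper": 0}
    - {"linear": [0,0,0],"twist": [0,0,-1],"gripper": 0}
    - {"linear": [0,0,0],"twist": [0,0,-1],"gripper": 0}
    - {"linear": [0,0,0],"twist": [0,0,-1],"gripper": 0}
    - {"linear": [0,0,0],"twist": [0,0,-1],"gripper": 0}
    - {"linear": [0,0,0],"twist": [0,0,-1],"gripper": 0}
    - {"linear": [0,0,0],"twist": [0,0,-1],"gripper": 0}
    - {"linear": [0,0,0],"twist": [0,0,-1],"gripper": 0}
    - {"linear": [0,0,0],"twist": [0,0,-1],"gripper": 0}
    - {"linear": [0,0,0],"twist": [0,0,-1],"gripper": 0}
    - {"linear": [0,0,0],"twist": [0,0,-1],"gripper": 0}
    - {"linear": [0,0,0],"twist": [0,0,-1],"gripper": 0}
    - {"linear": [0,0,0],"twist": [0,0,-1],"gripper": 0}
    - {"linear": [0,0,0],"twist": [0,0,0],"gripper": 0}

```text
time: 28.58
tcp_pos: [0.6736, 0.0147, 0.3556]
tool_rot: [1.048, -2.961, -0.0]
force: [-0.2, -0.2, -0.5]
width: 0.0005
finger_force: 0.0
```

```bash
python3 -c "
from h import *
s,M=rep()
d=np.array([.5979,.1251,.3561])-s['tcp_pos'];print('to obs, tool axes mm',(M.T@d*1000).round(1))"
```

```text
t 28.57 tcp [0.6736 0.0147 0.3556] yawx -141.0 zax [-0.001  0.    -1.   ] j6 -129.9 F [-0.2 -0.2 -0.5] w 0.0005
to obs, tool axes mm [-10.6 133.4  -0.4]
```

>>> apply_moves:
  deltas:
    - {"linear": [-0.07,0.89,0],"twist": [0,0,0],"gripper": 0}
    - {"linear": [-0.07,0.89,0],"twist": [0,0,0],"gripper": 0}
    - {"linear": [-0.07,0.89,0],"twist": [0,0,0],"gripper": 0}
    - {"linear": [-0.07,0.89,0],"twist": [0,0,0],"gripper": 0}
    - {"linear": [-0.07,0.89,0],"twist": [0,0,0],"gripper": 0}
    - {"linear": [-0.07,0.89,0],"twist": [0,0,0],"gripper": 0}
    - {"linear": [0,0,0],"twist": [0,0,0],"gripper": 0}
    - {"linear": [0,0,0],"twist": [0,0,0],"gripper": 0}

```text
time: 29.58
tcp_pos: [0.5975, 0.1245, 0.3559]
tool_rot: [-1.048, 2.962, -0.0]
force: [-0.6, -0.6, -0.3]
width: 0.0003
finger_force: 0.0
```

```bash
cat > cmp.py <<'E'
from h import *
import sys
rep();f=grab_frame('wrist');a=np.load('w1.npz')['img'];b=f['img'];n=sys.argv[1]
g=lambda i:cv2.cvtColor(i,cv2.COLOR_RGB2GRAY)
# align the pictures on the base/bench outside the wheel, then fit the wheel's rotation between them
m=np.full(a.shape[:2],255,np.uint8);cv2.circle(m,(195,122),115,0,-1);m[230:]=0
W=cv2.findTransformECC(g(a),g(b),np.eye(2,3,dtype=np.float32),cv2.MOTION_EUCLIDEAN,(3,200,1e-7),m,5)[1]
print('camera shift',W.round(3).tolist())
b2=cv2.warpAffine(b,W,(512,384),flags=cv2.INTER_LINEAR|cv2.WARP_INVERSE_MAP)
def hd(i):
    h=cv2.cvtColor(i,cv2.COLOR_RGB2HSV);k=((h[...,0]<25)&(h[...,1]>90)).astype(np.uint8)
    k[:, :98]=0;k[:,140:]=0;k[:110]=0;k[150:]=0
    return k
def gh(i,x): return cv2.matchTemplate(g(i)[100:155,85:150],x,cv2.TM_CCOEFF_NORMED)
x=g(a)[112:142,102:122]
r=gh(b2,x);print('handle template peak',r.max().round(3),'shift',np.subtract(np.unravel_index(r.argmax(),r.shape)[::-1],(17,12)))
cv2.imwrite(f'pics/{n}.png',cv2.resize(np.hstack([a[60:190,70:200],b2[60:190,70:200]])[:,:,::-1],None,fx=3,fy=3,interpolation=cv2.INTER_CUBIC))
E
python3 cmp.py cmp1
```

```text
t 29.57 tcp [0.5975 0.1245 0.3559] yawx -141.0 zax [ 0. -0. -1.] j6 -119.6 F [-0.6 -0.6 -0.3] w 0.0003
camera shift [[1.0, 0.0, 0.1420000046491623], [-0.0, 1.0, 0.6200000047683716]]
handle template peak 0.973 shift [1 2]
```

View pics/cmp1.png

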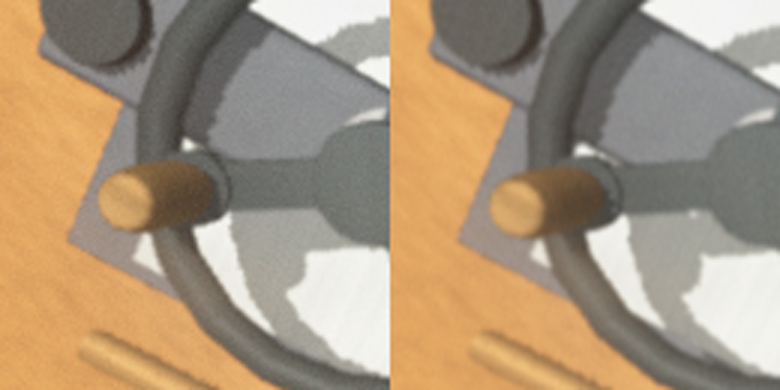

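The left half is the start and the right half is now. The handle cap is about 2 px lower (crop (127,200) against (517,207) less 390), so the wheel is about 1.5° short. I'll repeat the first approach to the pose where contact first showed.

>>> apply_moves:
  deltas:
    - {"linear": [0.1,-0.915,0],"twist": [0,0,0],"gripper": 0}
    - {"linear": [0.1,-0.915,0],"twist": [0,0,0],"gripper": 0}
    - {"linear": [0.1,-0.915,0],"twist": [0,0,0],"gripper": 0}
    - {"linear": [0.1,-0.915,0],"twist": [0,0,0],"gripper": 0}
    - {"linear": [0.1,-0.915,0],"twist": [0,0,0],"gripper": 0}
    - {"linear": [0.1,-0.915,0],"twist": [0,0,0],"gripper": 0}
    - {"linear": [0,0,0.9],"twist": [0,0,0],"gripper": 0}
    - {"linear": [0,0,0.9],"twist": [0,0,0],"gripper": 0}
    - {"linear": [0,0,0.9],"twist": [0,0,0],"gripper": 0}
    - {"linear": [0,0,0.9],"twist": [0,0,0],"gripper": 0}
    - {"linear": [0,0,0.9],"twist": [0,0,0],"gripper": 0}
    - {"linear": [0,0,0.9],"twist": [0,0,0],"gripper": 0}
    - {"linear": [0,0,0.8],"twist": [0,0,0],"gripper": 0}
    - {"linear": [0.4,0,0],"twist": [0,0,0],"gripper": 0}
    - {"linear": [0.2,0,0],"twist": [0,0,0],"gripper": 0}
    - {"linear": [0.1,0,0],"twist": [0,0,0],"gripper": 0}
    - {"linear": [0.1,0,0],"twist": [0,0,0],"gripper": 0}
    - {"linear": [0,0,0],"twist": [0,0,0],"gripper": 0}
    - {"linear": [0,0,0],"twist": [0,0,0],"gripper": 0}

```text
time: 32.0
tcp_pos: [0.6566, -0.0042, 0.201]
tool_rot: [-1.048, 2.962, -0.0]
force: [0.1, 0.5, -0.1]
width: 0.0004
finger_force: 0.0
```

>>> apply_moves:
  deltas:
    - {"linear": [0.08,0,0],"twist": [0,0,0],"gripper": 0}
    - {"linear": [0.06,0,0],"twist": [0,0,0],"gripper": 0}
    - {"linear": [0,0,0],"twist": [0,0,0],"gripper": 0}
    - {"linear": [0,0,0],"twist": [0,0,0],"gripper": 0}

```text
time: 32.5
tcp_pos: [0.6539, -0.0065, 0.201]
tool_rot: [-1.048, 2.962, -0.0]
force: [3.2, 0.1, -0.1]
width: 0.0005
finger_force: 1.4
```

>>> apply_moves:
  deltas:
    - {"linear": [-0.5,0,0],"twist": [0,0,0],"gripper": 0}
    - {"linear": [-0.5,0,0],"twist": [0,0,0],"gripper": 0}
    - {"linear": [0,0,-0.9],"twist": [0,0,0],"gripper": 0}
    - {"linear": [0,0,-0.9],"twist": [0,0,0],"gripper": 0}
    - {"linear": [0,0,-0.9],"twist": [0,0,0],"gripper": 0}
    - {"linear": [0,0,-0.9],"twist": [0,0,0],"gripper": 0}
    - {"linear": [0,0,-0.9],"twist": [0,0,0],"gripper": 0}
    - {"linear": [0,0,-0.9],"twist": [0,0,0],"gripper": 0}
    - {"linear": [0,0,-0.8],"twist": [0,0,0],"gripper": 0}
    - {"linear": [-0.08,0.915,0],"twist": [0,0,0],"gripper": 0}
    - {"linear": [-0.08,0.915,0],"twist": [0,0,0],"gripper": 0}
    - {"linear": [-0.08,0.915,0],"twist": [0,0,0],"gripper": 0}
    - {"linear": [-0.08,0.915,0],"twist": [0,0,0],"gripper": 0}
    - {"linear": [-0.08,0.915,0],"twist": [0,0,0],"gripper": 0}
    - {"linear": [-0.08,0.915,0],"twist": [0,0,0],"gripper": 0}
    - {"linear": [0,0,0],"twist": [0,0,0],"gripper": 0}
    - {"linear": [0,0,0],"twist": [0,0,0],"gripper": 0}

```text
time: 34.62
tcp_pos: [0.5963, 0.1235, 0.3559]
tool_rot: [-1.048, 2.962, -0.0]
force: [-0.1, -0.6, 0.4]
width: 0.0005
finger_force: 0.0
```

```bash
python3 cmp.py cmp2
```

```text
t 34.62 tcp [0.5963 0.1235 0.3559] yawx -141.0 zax [ 0. -0. -1.] j6 -119.7 F [-0.1 -0.6  0.4] w 0.0005
camera shift [[1.0, 0.0010000000474974513, 0.026000000536441803], [-0.0010000000474974513, 1.0, 1.6299999952316284]]
handle template peak 0.94 shift [0 0]
```

View pics/cmp2.png

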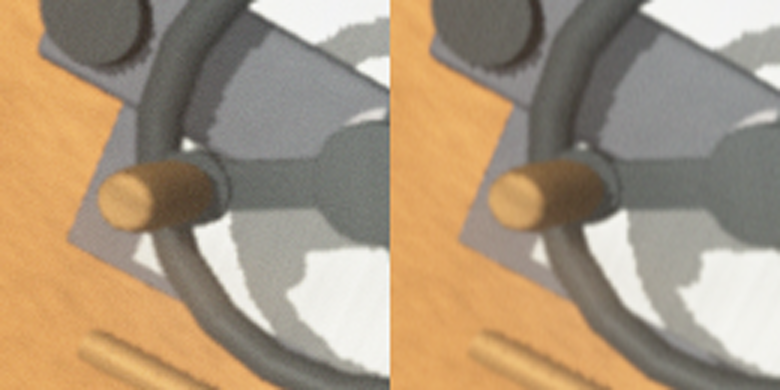

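The handle cap is at crop (127,200) at the start and (517,200) less 390 now, so the two match. The arm is clear of the press, and I'm handing in.

```bash
python3 -c "
from cell import *
print(hand_in())"
```

```text
the job is handed in; nothing more can be done
None
```

I pushed the wheel one full clockwise turn, the handle stands where it started (picture match within about 1 px, under 1°), the arm is clear and touching nothing, and the job was handed in at about 35 s.

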